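Check the inspection torch on the white reference ring

ROBOT

A 7-joint arm with a two-finger parallel gripper is mounted at the origin on the work surface. World frame = base frame: x ahead of the robot, y to its left, z up, the work surface at z = 0. Lengths are in mm, angles in rad, forces in N, time in s.
With the tool pointing down it reaches from about 400 to 850 mm from the base axis. Payload 6.9 kg.
Tool frame: the origin (TCP) lies at the very end of the fingers, on their centre line; the grasp point (between the pads) lies 19 mm behind it; z points along the fingers, y is the line along which they close (so a half turn about z gives the same grasp; the last joint's range is limited). The gripper opens to 85 mm and grips with 20 to 120 N. Pads are 22 mm wide; open, the fingers measure 114 mm over their backs; the gripper's body (76 mm by 85 mm) begins 54 mm behind the grasp point. The pads swing forward as they close: fully open they stand 13 mm farther back than shut.
Start: joints at [1.417, 0.507, -0.238, 1.5, 0.126, 1.149, -0.155], TCP at [159.921, -604.183, 231.275] pointing down, gripper open.
Joint ranges: [-3.08, 3.08], [-0.24, 2.05], [-1.43, 1.35], [0, 2.5], [-1.52, 4.66], [0.17, 1.96], [-2.89, 2.89]. Speed limits (rad/s): [2.39, 2.39, 3.14, 3.14, 3.14, 3.14, 3.14].

INTERFACE

Orientations are given as a unit quaternion [w, x, y, z].
In Python, from plant import r, get_image gives the robot as it stands.
- The arm moves only by the shell command python3 -m inch 'ROWS' [FORCE]. ROWS is JSON, a list of rows, each an object with "rot": the turn, a rotation vector about the tool's x, y, z as a fraction of full scale, a list of three; "slide": the shift along the tool's x, y, z as a fraction of full scale, a list of three; "claw": the opening, from 0 (shut) to 1 (fully open). A call has exactly 8 rows; each row is the pose to reach, as a shift and turn from the pose commanded when the call began, along the tool's axes at that moment; what a row does not reach only later rows make up. Full scale, the value 1, is 60 cm for a shift and 90 degrees for a turn. A row lasts 1/8 s, in which the tool goes at most 62.5 mm and 10.7 degrees, less where a joint would pass 70% of its speed; a pose out of reach is approached as far as the arm can. A call with a number of a shift or a turn outside -1 to 1 is refused whole. A call with a gripper value outside its range is refused whole. The fingers move at their own pace and stop on an object; FORCE is the grip in N (left out, the last holds). Time passes only in rows, so rows that repeat a pose let the fingers close, or fill a call up. It gives the time, the measured TCP pose, the force, the opening and the grip force at its end, in the units of the state.
- r.get_state(): the state, without advancing time (a new reading comes with each control period).
- get_image(name): name is "side" or "top"; returns a dict with "color" (400x640x3 uint8, red, green, blue), "vfov" (degrees; the focal length in pixels is half the picture's height over the tangent of half this angle, whatever the lens; pixels are square), "cx", "cy" (the principal point, pixels), "rvec" (rotation vector, rad) and "tvec" (3), from world to camera coordinates, as OpenCV has them. Camera axes: x right, y down, z forward; pixel columns grow to the right and rows downward; lengths in mm; the calibration is good to about 2 mm. A picture is of the moment at which its call begins. There is no depth.
- r.job_done(): hands the job in; it is judged then, once.
The state is a dict: "time": time; "joint_positions": joint angles; "joint_vel": joint speeds; "tau": joint torques, N m; "ee_pos": TCP position; "tcp_rot": TCP orientation; "wrist_force": force on the tool from outside, world axes, zero at the start; "ft_torque": the same for the moment, N m; "opening": opening from 0.0 (shut) to 1.0 (fully open); "grip_force": force on a finger pad.
Only numpy, scipy, OpenCV 4.12 (cv2) and the standard library are available. Lean on these libraries where they do the work, as an engineer would, in place of code of your own. Each camera call takes 0.05 s, during which the arm holds its last target. There are 200 camera calls.

TASK

Set up the inspection light for the tasting table: lift the white reference ring up off its post, lay it gently flat in the middle of the black tray and let go of it, then draw the yellow torch up out of its dock, turn it to slant about halfway between upright and level, and hold it in the air with its lens pointing at the ring from about 12 cm away. Finish while still holding the torch there, still and clear of everything but the gripper; drop nothing and leave the two black bowls and the glass beaker where they are.

Things in the scene. Friction and masses are not known exactly. Their poses are not given: they have to be found in the camera images.
- ring: white ceramic ring, 50 mm outside diameter, 26 mm inside, 26 mm high, about 60 g; origin at the centre of its underside, z up along its axis. At the start it hangs flat over the spindle of the post, its underside 40 mm above the table
- post: fixed dark wooden stand: foot 72 mm wide, 14 mm high; stem 28 mm thick; collar 40 mm wide whose top, 40 mm above the table, carries the ring; then an upright brass spindle 12 mm thick ending 86 mm above the table (20 mm above the ring). Origin at the centre of its underside, on the table
- tray: fixed shallow black plastic tray, 170 mm (its x) by 210 mm (its y), 14 mm high, wall 4 mm; its inner floor is 4 mm above the table. Origin at the centre of its underside, on the table
- dock: fixed grey block 85 x 85 mm, 60 mm high, with one round upright hole 40 mm wide and 45 mm deep in the middle of its top; origin at the centre of its underside, on the table
- torch: round yellow torch, always lit, 120 mm long, about 150 g; head 36 mm wide for 28 mm from the lens, tapering to a 26 mm wide handle from 40 to 120 mm. Origin at the centre of the lens, z from lens to tail: light shines along -z. Starts upright, lens down in the dock, lens 15 mm and tail 135 mm above the table, top 75 mm standing out
- bowl_a: loose black tasting bowl, 80 mm across the rim, 62 mm high, beyond the tray; origin at the centre of its underside; leave alone
- bowl_b: loose black tasting bowl, 80 mm across the rim, 62 mm high, to the far left; origin at the centre of its underside; leave alone
- beaker: loose glass beaker, 72 mm across the rim, 92 mm high, to the far right; origin at the centre of its underside; leave alone
Mind the look-alikes: they are no part of the job. Of the things shaped like the torch, the yellow one is meant. Of the things shaped like the ring, the white one is meant.

How it is judged (in metres and radians):
On the way, in this order (a step that is already met when the one before it is completed fails the run):
1. the ring is off its post, lying flat in the middle of the tray, let go (horizontal distance between ring and tray below 0.035 m and z of ring in the frame of tray below 0.01 m and angle between ring's own z axis and vertical below 0.12 rad and contact force between ring and the fingers below 0.1 N and linear speed of ring below 0.03 m/s), for 0.2 s.
2. the torch has been drawn up clear of the dock, held by the fingers (z of torch in the frame of dock above 0.064 m and contact force between torch and the fingers above 1 N), for 0.1 s.
At the end, for the whole second after the job is handed in: Ring flat (7 deg) on the tray floor, within 35 mm of its centre, still, let go. Torch gripped and still, touching nothing else, lens over 45 mm above the table, axis 30 to 60 deg from vertical, lens end down, ring 60 to 200 mm ahead of the lens and within 35 mm of the beam axis sideways (all of step 1 and x of ring in the frame of torch between -0.035 and 0.035 m and y of ring in the frame of torch between -0.035 and 0.035 m and z of ring in the frame of torch between -0.2 and -0.06 m and angle between torch's own z axis and vertical between 0.52 and 1.05 rad and height (world z) of torch above 0.045 m and contact force between torch and the fingers above 1 N and linear speed of torch below 0.03 m/s and contact force between torch and dock below 0.1 N and contact force between torch and tray below 0.1 N and contact force between torch and ring below 0.1 N and contact force between torch and post below 0.1 N and contact force between torch and bowl_a below 0.1 N and contact force between torch and bowl_b below 0.1 N and contact force between torch and beaker below 0.1 N); the arm keeps its last pose, push and grip.
It fails at once if a bowl or the beaker is pushed more than 15 mm or tipped over 17 degrees (distance of any of bowl_a, bowl_b, beaker from where it was at the start of the episode above 0.015 m or angle between any of bowl_a, bowl_b, beaker's own z axis and vertical above 0.3 rad).
It fails at once if the ring is dropped (falling faster than 0.6 m/s out of the fingers) (linear speed of ring above 0.6 m/s and contact force between ring and the fingers below 0.05 N).
It fails at once if the torch is dropped (falling faster than 0.6 m/s out of the fingers) (linear speed of torch above 0.6 m/s and contact force between torch and the fingers below 0.05 N).
It also fails if it takes over 54 s, if anything falls off the work surface, if the arm or the gripper's body presses on something with over 40 N, if the wrist force passes 120 N, or if a joint passes its speed limit or range.

## Working session

There is one attempt and no reset: what is moved stays moved. The work goes in short steps, Python scripts to look and compute and a shell command to move; the robot and the scene stay as the last step left them, time stands still between calls to the robot, and variables do not carry over. Pictures are saved under pics/ and viewed, at most 10 in all, crops included, and the job is handed in when it is done.

```bash
mkdir -p pics; ls
python3 - <<'E'
from plant import r,get_image
import cv2
for n in("side","top"):
    i=get_image(n); cv2.imwrite(f"pics/{n}0.png",i["color"][:,:,::-1]); print(n,{k:v for k,v in i.items() if k!="color"})
print(r.get_state())
E
```

```text
pics
side {'vfov': 56.05011242602681, 'cx': 325.43040847741935, 'cy': 200.98915881500417, 'rvec': array([ 2.29030547, -0.32033376,  0.11314213]), 'tvec': array([-559.94660257,  162.07644187,  848.32440373])}
top {'vfov': 51.29932976446337, 'cx': 318.09481999492795, 'cy': 204.6878239910344, 'rvec': array([ 2.16702597, -2.13550563,  0.14295369]), 'tvec': array([  4.08807649, 589.51987618, 913.24145605])}
{'time': 0.1, 'joint_positions': array([ 1.41749407,  0.50824226, -0.23753368,  1.50103014,  0.12570766,
        1.14888289, -0.1548091 ]), 'joint_vel': array([-0.00010978, -0.00462534, -0.00095966, -0.00315298,  0.00046455,
        0.00063633,  0.00079666]), 'tau': array([-4.20034063e-03, -6.21832395e+01, -2.19454587e+00, -2.50204539e+01,
        1.24923413e-02,  7.84965057e-03, -3.14462091e-05]), 'ee_pos': array([ 159.76744338, -603.77681714,  230.52475782]), 'tcp_rot': array([-7.77900359e-04,  9.91638569e-01,  1.29043906e-01, -1.18005644e-04]), 'wrist_force': array([-0.25997025, -0.33518277, -0.83850482]), 'ft_torque': array([ 0.01008047, -0.01757761, -0.05660728]), 'grip_force': 0.0, 'opening': 0.9975781203748674}
```

View pics/top0.png

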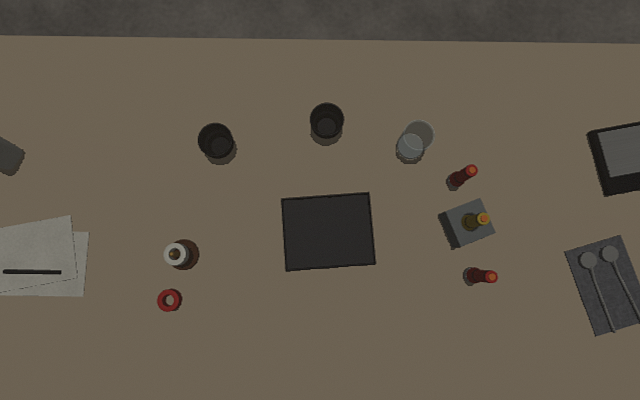

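View pics/side0.png

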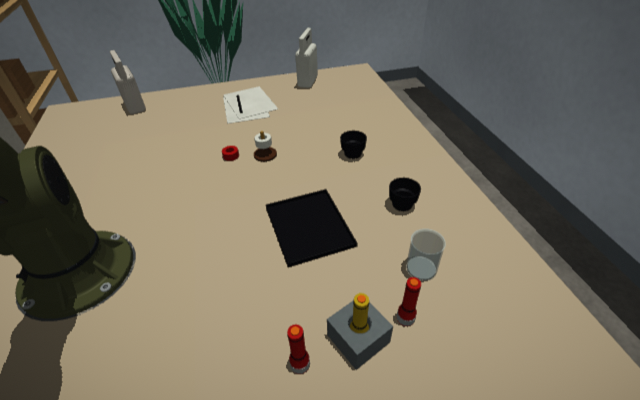

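The top view shows the white ring on its post at (176,254), with the red look-alike ring at (169,300). The yellow torch tail is at (484,218), and the red look-alike torches are at (471,170) and (491,277). The tray is at (328,231), bowls at (215,141) and (327,121), beaker at about (412,142). I choose the white ring and the yellow torch, and check both in one close crop.

```bash
cat > h.py <<'E'
import numpy as np,cv2
from plant import r,get_image
from scipy.spatial.transform import Rotation as R
def cam(i):
    f=i["color"].shape[0]/2/np.tan(np.radians(i["vfov"]/2))
    return np.array([[f,0,i["cx"]],[0,f,i["cy"]],[0,0,1]]),R.from_rotvec(i["rvec"]).as_matrix(),np.array(i["tvec"])
def plane(i,uv,z):
    K,M,t=cam(i); d=M.T@np.linalg.inv(K)@[*uv,1]; c=-M.T@t
    return c+d*(z-c[2])/d[2]
def proj(i,p):
    K,M,t=cam(i); q=K@(M@np.asarray(p,float)+t); return q[:2]/q[2]
def tcp():
    s=r.get_state(); w,x,y,z=s["tcp_rot"]; return np.array(s["ee_pos"]),R.from_quat([x,y,z,w])
def go(P,Rm,p0=None):
    """row values to reach TCP P, rot Rm from the measured pose"""
    p,q=tcp(); return (q.inv().apply(np.array(P)-p)/600).round(4),((q.inv()*Rm).as_rotvec()/(np.pi/2)).round(4)
E
python3 - <<'E'
from h import *
i=get_image("top"); j=get_image("side")
c=lambda im,x,y,w,h,k:cv2.resize(im["color"][y:y+h,x:x+w,::-1],(w*k,h*k),interpolation=cv2.INTER_CUBIC)
a=np.hstack([c(i,140,225,80,60,5),c(i,430,190,80,60,5)])
b=np.hstack([c(j,230,120,80,60,5),c(j,320,285,80,60,5)])
cv2.imwrite("pics/crop.png",np.vstack([a,b]))
print("ringtop",plane(i,(176,254),66),"spindle tip",plane(i,(174,254),86),"tail",plane(i,(484,218),135))
print("tray corners",[plane(i,u,14).round() for u in[(281,198),(370,193),(375,264),(286,270)]])
print("dock",[plane(i,u,60).round() for u in[(439,212),(481,199),(495,234),(453,248)]])
for n,u,z in(("a",(327,120),62),("b",(215,140),62),("beak",(419,136),92),("red",(471,170),120),("red2",(491,277),120)):print(n,plane(i,u,z).round())
E
```

```text
ringtop [472.37128439 322.08553123  66.        ] spindle tip [472.08243547 319.57793552  86.        ] tail [ 553.99272389 -327.54233502  135.        ]
tray corners [array([607., 100.,  14.]), array([ 622., -109.,   14.]), array([ 457., -120.,   14.]), array([440.,  84.,  14.])]
dock [array([ 574., -257.,   60.]), array([ 605., -352.,   60.]), array([ 527., -380.,   60.]), array([ 495., -286.,   60.])]
a [783.  -5.  62.]
b [732. 250.  62.]
beak [ 739. -208.   92.]
red [ 657. -310.  120.]
red2 [ 435. -343.  120.]
```

View pics/crop.png

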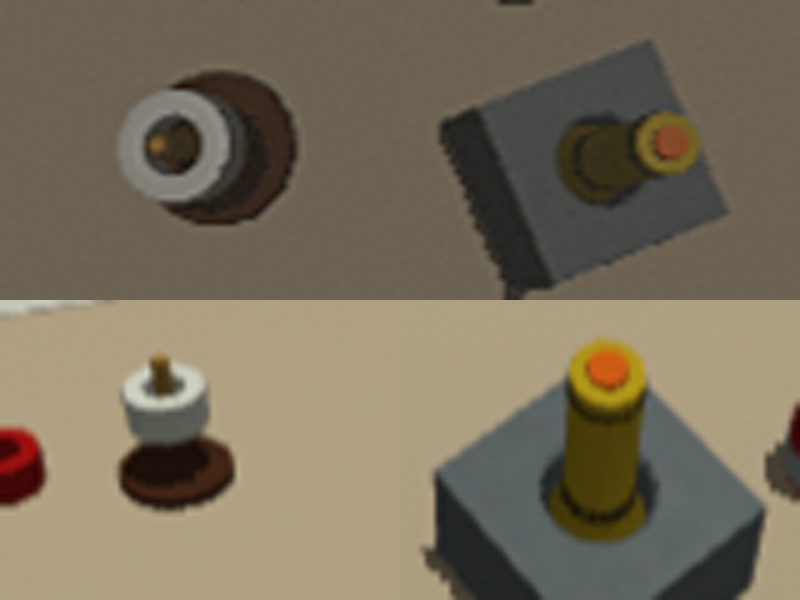

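The crop confirms the white ring hanging on the spindle and the yellow torch in the dock. The ring top centre is about (174.7,253.6) in top and (262.6,136.2) in side. The torch tail centre is about (483.2,218.2) in top and (361.2,298.6) in side.

Run:
```python
from h import *
i=get_image("top"); j=get_image("side")
def tri(a,b):
    P=[cam(k)[0]@np.c_[cam(k)[1],cam(k)[2]] for k in(i,j)]
    X=cv2.triangulatePoints(P[0],P[1],np.array(a,float),np.array(b,float));return (X[:3]/X[3]).ravel().round(1)
print("ring",tri((174.7,253.6),(262.6,136.2)),plane(i,(174.7,253.6),66),plane(j,(262.6,136.2),66),plane(i,(171,253.4),86),plane(i,(183.4,254.2),14))
print("torch",tri((483.2,218.2),(361.2,298.6)),plane(i,(483.2,218.2),135),plane(j,(361.2,298.6),135))
p,q=tcp();print(q.as_matrix().round(3))
D=R.from_matrix(np.c_[[1,0,0],[0,-1,0],[0,0,-1]])
print(go([560,-150,260],D),go([473,320,200],D))
```

```text
ring [475.1 322.5  73.3] [473.19862506 324.98426683  66.        ] [478.24257682 334.02851834  66.        ] [473.26347162 326.08139865  86.        ] [472.75097705 322.59684451  14.        ]
torch [ 554.5 -324.9  138.1] [ 553.55709712 -325.88913782  135.        ] [ 556.81572636 -323.10900071  135.        ]
[[ 0.967  0.256 -0.   ]
 [ 0.256 -0.967  0.001]
 [-0.    -0.001 -1.   ]]
(array([ 0.8383, -0.561 , -0.048 ]), array([-0.0004,  0.    ,  0.1647])) (array([ 0.8986, -1.3553,  0.0524]), array([-0.0004,  0.    ,  0.1647]))
```

```bash
python3 -m inch '[{"rot":[0,0,0.02],"slide":[0.1,-0.07,-0.006],"claw":1},{"rot":[0,0,0.04],"slide":[0.2,-0.135,-0.012],"claw":1},{"rot":[0,0,0.06],"slide":[0.3,-0.2,-0.02],"claw":1},{"rot":[0,0,0.08],"slide":[0.4,-0.27,-0.025],"claw":1},{"rot":[0,0,0.1],"slide":[0.5,-0.335,-0.03],"claw":1},{"rot":[0,0,0.12],"slide":[0.6,-0.4,-0.036],"claw":1},{"rot":[0,0,0.14],"slide":[0.68,-0.455,-0.042],"claw":1},{"rot":[0,0,0.165],"slide":[0.74,-0.5,-0.048],"claw":1}]' 60
python3 - <<'E'
from h import *
D=R.from_matrix(np.c_[[1,0,0],[0,-1,0],[0,0,-1]])
print(go([473.5,325,140],D))
E
```

```text
time: 1.3
ee_pos: [490.0, -227.1, 257.9]
tcp_rot: [0.0, 1.0, -0.001, 0.0]
wrist_force: [0.5, -0.4, 0.6]
opening: 0.998
grip_force: 0.0
(array([-0.0294, -0.9202,  0.1962]), array([ 0.0002, -0.0003, -0.0012]))
```

```bash
python3 -m inch '[{"rot":[0,0,0],"slide":[-0.003,-0.09,0],"claw":1},{"rot":[0,0,0],"slide":[-0.006,-0.19,0],"claw":1},{"rot":[0,0,0],"slide":[-0.01,-0.29,0.01],"claw":1},{"rot":[0,0,0],"slide":[-0.013,-0.39,0.03],"claw":1},{"rot":[0,0,0],"slide":[-0.016,-0.49,0.05],"claw":1},{"rot":[0,0,0],"slide":[-0.02,-0.59,0.07],"claw":1},{"rot":[0,0,0],"slide":[-0.025,-0.69,0.09],"claw":1},{"rot":[0,0,0],"slide":[-0.027,-0.79,0.1],"claw":1}]'
python3 -m inch '[{"rot":[0,0,0],"slide":[0,-0.05,0.02],"claw":1},{"rot":[0,0,0],"slide":[0,-0.09,0.04],"claw":1},{"rot":[0,0,0],"slide":[-0.001,-0.11,0.06],"claw":1},{"rot":[0,0,0],"slide":[-0.0015,-0.125,0.08],"claw":1},{"rot":[0,0,0],"slide":[-0.002,-0.13,0.09],"claw":1},{"rot":[0,0,0],"slide":[-0.002,-0.13,0.095],"claw":1},{"rot":[0,0,0],"slide":[-0.002,-0.13,0.095],"claw":1},{"rot":[0,0,0],"slide":[-0.002,-0.13,0.095],"claw":1}]'
python3 - <<'E'
from h import *
D=R.from_matrix(np.c_[[1,0,0],[0,-1,0],[0,0,-1]])
print(go([473.5,325,38],D))
i=get_image("top"); j=get_image("side")
c=lambda im,x,y,w,h,k:cv2.resize(im["color"][y:y+h,x:x+w,::-1],(w*k,h*k),interpolation=cv2.INTER_CUBIC)
cv2.imwrite("pics/n1.png",np.hstack([c(i,130,210,80,100,5),c(j,220,80,80,100,5)]))
E
```

```text
time: 2.3
ee_pos: [472.5, 247.0, 197.2]
tcp_rot: [0.0, 1.0, -0.0, -0.0]
wrist_force: [0.8, -0.2, 0.2]
opening: 1.002
grip_force: 0.0
time: 3.3
ee_pos: [472.0, 323.0, 141.1]
tcp_rot: [-0.0, 1.0, -0.001, 0.0]
wrist_force: [0.8, 0.2, 0.8]
opening: 0.999
grip_force: 0.0
(array([ 0.0023, -0.0033,  0.1718]), array([-0.0001, -0.0004, -0.0008]))
```

View pics/n1.png

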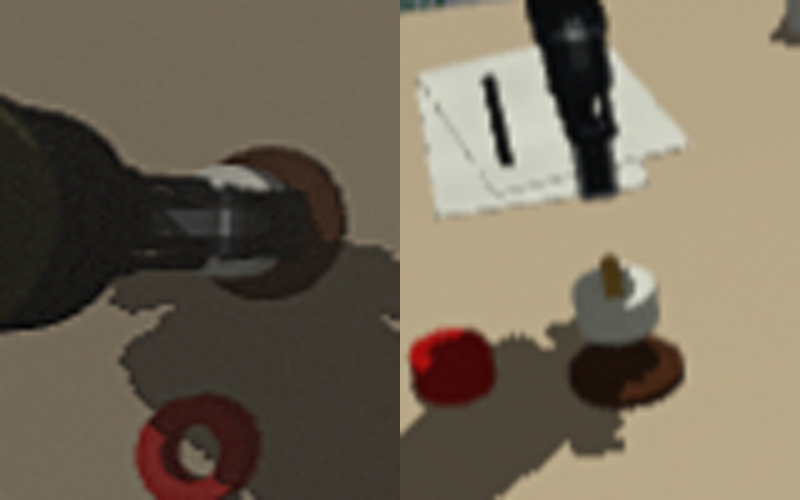

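Top crop: the finger band (row ~222) is centred on the ring (rows 165–280). In side, the gripper is above the ring with nothing in the way. Going down.

```bash
python3 -m inch '[{"rot":[0,0,0],"slide":[0.002,-0.003,0.03],"claw":1},{"rot":[0,0,0],"slide":[0.002,-0.003,0.06],"claw":1},{"rot":[0,0,0],"slide":[0.002,-0.003,0.09],"claw":1},{"rot":[0,0,0],"slide":[0.002,-0.003,0.12],"claw":1},{"rot":[0,0,0],"slide":[0.002,-0.003,0.15],"claw":1},{"rot":[0,0,0],"slide":[0.002,-0.003,0.17],"claw":1},{"rot":[0,0,0],"slide":[0.002,-0.003,0.172],"claw":1},{"rot":[0,0,0],"slide":[0.002,-0.003,0.172],"claw":1}]'
python3 -m inch '[{"rot":[0,0,0],"slide":[0,0,0],"claw":0.7},{"rot":[0,0,0],"slide":[0,0,0],"claw":0.6},{"rot":[0,0,0],"slide":[0,0,0],"claw":0.5},{"rot":[0,0,0],"slide":[0,0,0],"claw":0.4},{"rot":[0,0,0],"slide":[0,0,0],"claw":0.3},{"rot":[0,0,0],"slide":[0,0,0],"claw":0.3},{"rot":[0,0,0],"slide":[0,0,0],"claw":0.3},{"rot":[0,0,0],"slide":[0,0,0],"claw":0.3}]' 40
```

```text
time: 4.4
ee_pos: [473.0, 325.4, 37.6]
tcp_rot: [-0.0, 1.0, -0.0, 0.0]
wrist_force: [-0.8, 0.1, 0.5]
opening: 1.0
grip_force: 0.0
time: 5.4
ee_pos: [473.2, 325.4, 38.2]
tcp_rot: [-0.0, 1.0, -0.0, 0.0]
wrist_force: [-1.0, -1.5, 5.1]
opening: 0.561
grip_force: 41.6
```

Gripped at 0.56 opening. Lift clear of the spindle.

```bash
python3 -m inch '[{"rot":[0,0,0],"slide":[0,0,-0.01],"claw":0.3},{"rot":[0,0,0],"slide":[0,0,-0.03],"claw":0.3},{"rot":[0,0,0],"slide":[0,0,-0.05],"claw":0.3},{"rot":[0,0,0],"slide":[0,0,-0.08],"claw":0.3},{"rot":[0,0,0],"slide":[0,0,-0.11],"claw":0.3},{"rot":[0,0,0],"slide":[0,0,-0.14],"claw":0.3},{"rot":[0,0,0],"slide":[0,0,-0.16],"claw":0.3},{"rot":[0,0,0],"slide":[0,0,-0.16],"claw":0.3}]'
python3 - <<'E'
from h import *
D=R.from_matrix(np.c_[[1,0,0],[0,-1,0],[0,0,-1]])
i=get_image("top"); j=get_image("side")
c=lambda im,x,y,w,h,k:cv2.resize(im["color"][y:y+h,x:x+w,::-1],(w*k,h*k),interpolation=cv2.INTER_CUBIC)
cv2.imwrite("pics/n2.png",np.hstack([c(i,130,210,80,100,5),c(j,220,80,80,100,5)]))
print(r.get_state()["wrist_force"],go([531,-11,100],D),go([531,-11,5],D))
E
```

```text
time: 6.4
ee_pos: [473.3, 325.5, 134.6]
tcp_rot: [-0.001, 1.0, -0.0, 0.001]
wrist_force: [0.3, -0.1, -0.5]
opening: 0.567
grip_force: 41.3
[ 0.32260352  0.30495029 -1.48727985] (array([0.0974, 0.5598, 0.0554]), array([ 0.0002,  0.0002, -0.0003])) (array([0.0975, 0.5598, 0.2138]), array([ 0.0002,  0.0002, -0.0003]))
```

View pics/n2.png

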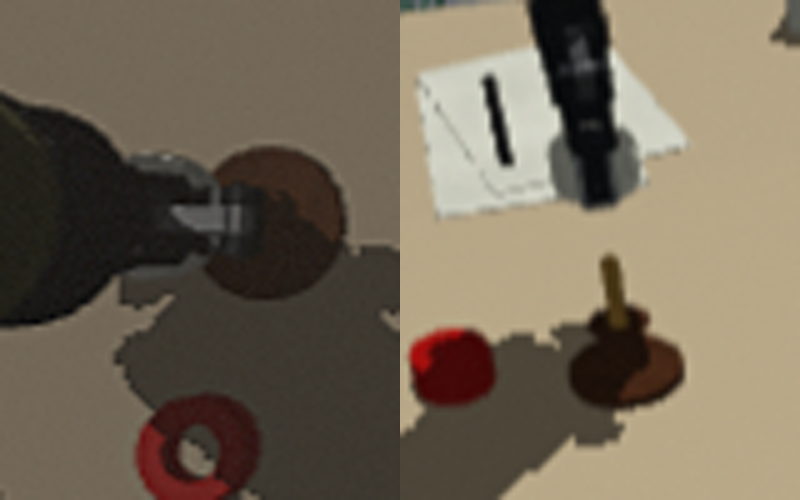

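The ring left the spindle, level in the fingers (side crop, centred about (593,165)), and the post is bare. Carry it over the tray.

```bash
python3 -m inch '[{"rot":[0,0,0],"slide":[0.01,0.04,0],"claw":0.3},{"rot":[0,0,0],"slide":[0.02,0.11,0],"claw":0.3},{"rot":[0,0,0],"slide":[0.035,0.2,0],"claw":0.3},{"rot":[0,0,0],"slide":[0.05,0.29,0],"claw":0.3},{"rot":[0,0,0],"slide":[0.065,0.38,0.01],"claw":0.3},{"rot":[0,0,0],"slide":[0.08,0.46,0.03],"claw":0.3},{"rot":[0,0,0],"slide":[0.09,0.53,0.05],"claw":0.3},{"rot":[0,0,0],"slide":[0.0975,0.56,0.06],"claw":0.3}]'
python3 -m inch '[{"rot":[0,0,0],"slide":[0,0,0.02],"claw":0.3},{"rot":[0,0,0],"slide":[0,0,0.05],"claw":0.3},{"rot":[0,0,0],"slide":[0,0,0.075],"claw":0.3},{"rot":[0,0,0],"slide":[0,0,0.1],"claw":0.3},{"rot":[0,0,0],"slide":[0,0,0.12],"claw":0.3},{"rot":[0,0,0],"slide":[0,0,0.13],"claw":0.3},{"rot":[0,0,0],"slide":[0,0,0.13],"claw":0.3},{"rot":[0,0,0],"slide":[0,0,0.13],"claw":0.3}]'
python3 - <<'E'
from h import *
D=R.from_matrix(np.c_[[1,0,0],[0,-1,0],[0,0,-1]])
j=get_image("side")
c=lambda im,x,y,w,h,k:cv2.resize(im["color"][y:y+h,x:x+w,::-1],(w*k,h*k),interpolation=cv2.INTER_CUBIC)
cv2.imwrite("pics/n3.png",c(j,250,150,120,120,5))
print(r.get_state()["wrist_force"],go([531,-11,4],D))
E
```

```text
time: 7.5
ee_pos: [530.5, -13.9, 96.0]
tcp_rot: [0.0, 1.0, -0.002, -0.001]
wrist_force: [0.4, 1.1, -0.3]
opening: 0.567
grip_force: 41.4
time: 8.5
ee_pos: [531.6, -10.8, 19.9]
tcp_rot: [-0.0, 1.0, -0.0, 0.0]
wrist_force: [0.5, -0.1, -0.7]
opening: 0.562
grip_force: 41.4
[-0.56397323 -0.74521105 -0.23494353] (array([-0.0011,  0.0002,  0.0266]), array([-0.    , -0.0006, -0.0003]))
```

View pics/n3.png

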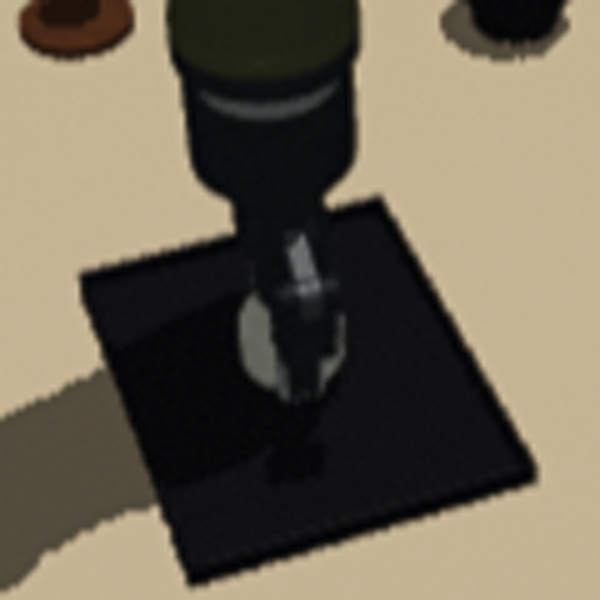

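The ring (crop about (292,345)) hangs just above the middle of the tray. Lower slowly.

```bash
python3 -m inch '[{"rot":[0,0,0],"slide":[0,0,0.005],"claw":0.3},{"rot":[0,0,0],"slide":[0,0,0.01],"claw":0.3},{"rot":[0,0,0],"slide":[0,0,0.015],"claw":0.3},{"rot":[0,0,0],"slide":[0,0,0.018],"claw":0.3},{"rot":[0,0,0],"slide":[0,0,0.021],"claw":0.3},{"rot":[0,0,0],"slide":[0,0,0.024],"claw":0.3},{"rot":[0,0,0],"slide":[0,0,0.026],"claw":0.3},{"rot":[0,0,0],"slide":[0,0,0.026],"claw":0.3}]'
python3 -m inch '[{"rot":[0,0,0],"slide":[0,0,0.0005],"claw":0.3},{"rot":[0,0,0],"slide":[0,0,0.001],"claw":0.3},{"rot":[0,0,0],"slide":[0,0,0.0015],"claw":0.3},{"rot":[0,0,0],"slide":[0,0,0.002],"claw":0.3},{"rot":[0,0,0],"slide":[0,0,0.0025],"claw":0.3},{"rot":[0,0,0],"slide":[0,0,0.003],"claw":0.3},{"rot":[0,0,0],"slide":[0,0,0.003],"claw":0.3},{"rot":[0,0,0],"slide":[0,0,0.003],"claw":0.3}]'
```

```text
time: 9.55
ee_pos: [531.2, -10.9, 3.8]
tcp_rot: [0.0, 1.0, -0.0, -0.0]
wrist_force: [-0.4, 0.6, -1.2]
opening: 0.564
grip_force: 41.4
time: 10.55
ee_pos: [531.3, -10.8, 2.2]
tcp_rot: [0.0, 1.0, -0.0, 0.0]
wrist_force: [-1.2, -0.6, 2.2]
opening: 0.564
grip_force: 41.6
```

Just touching. Open slowly, then lift.

```bash
python3 -m inch '[{"rot":[0,0,0],"slide":[0,0,0],"claw":0.57},{"rot":[0,0,0],"slide":[0,0,0],"claw":0.6},{"rot":[0,0,0],"slide":[0,0,0],"claw":0.65},{"rot":[0,0,0],"slide":[0,0,0],"claw":0.72},{"rot":[0,0,0],"slide":[0,0,0],"claw":0.8},{"rot":[0,0,0],"slide":[0,0,0],"claw":0.9},{"rot":[0,0,0],"slide":[0,0,0],"claw":1},{"rot":[0,0,0],"slide":[0,0,0],"claw":1}]'
python3 -m inch '[{"rot":[0,0,0],"slide":[0,0,-0.02],"claw":1},{"rot":[0,0,0],"slide":[0,0,-0.05],"claw":1},{"rot":[0,0,0],"slide":[0,0,-0.1],"claw":1},{"rot":[0,0,0],"slide":[0,0,-0.17],"claw":1},{"rot":[0,0,0],"slide":[0,0.03,-0.25],"claw":1},{"rot":[0,0,0],"slide":[0,0.1,-0.32],"claw":1},{"rot":[0,0,0],"slide":[0,0.18,-0.36],"claw":1},{"rot":[0,0,0],"slide":[0,0.27,-0.37],"claw":1}]'
python3 - <<'E'
from h import *
i=get_image("top"); j=get_image("side")
c=lambda im,x,y,w,h,k:cv2.resize(im["color"][y:y+h,x:x+w,::-1],(w*k,h*k),interpolation=cv2.INTER_CUBIC)
cv2.imwrite("pics/n4.png",np.hstack([c(i,270,180,120,100,3),c(j,255,170,120,100,3)]))
D=R.from_matrix(np.c_[[1,0,0],[0,-1,0],[0,0,-1]])
print(go([554,-325,190],D))
E
```

```text
time: 11.55
ee_pos: [531.3, -10.8, 2.1]
tcp_rot: [-0.0, 1.0, -0.0, 0.0]
wrist_force: [-0.4, 0.1, -1.2]
opening: 1.001
grip_force: 0.0
time: 12.55
ee_pos: [531.9, -173.7, 227.3]
tcp_rot: [0.001, 1.0, 0.001, 0.002]
wrist_force: [1.4, -0.8, -0.0]
opening: 1.0
grip_force: 0.0
(array([0.0419, 0.2401, 0.0601]), array([ 0.0028, -0.0007, -0.0063]))
```

View pics/n4.png

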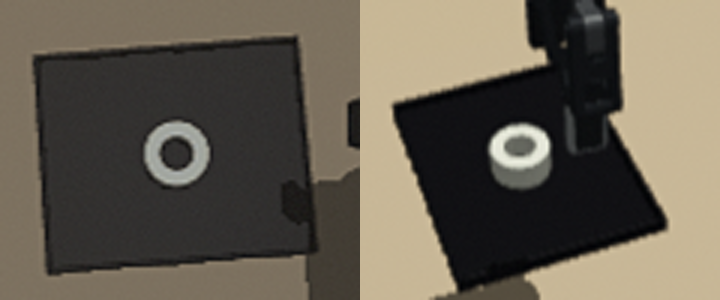

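The ring lies flat, centred in the tray (top about (329,231)), and is free. Next is the torch.

```bash
python3 -m inch '[{"rot":[0,0,0],"slide":[0.01,0.06,0],"claw":1},{"rot":[0,0,0],"slide":[0.02,0.12,0.01],"claw":1},{"rot":[0,0,0],"slide":[0.03,0.17,0.02],"claw":1},{"rot":[0.002,0,-0.003],"slide":[0.038,0.21,0.04],"claw":1},{"rot":[0.003,0,-0.006],"slide":[0.042,0.235,0.055],"claw":1},{"rot":[0.003,0,-0.006],"slide":[0.042,0.24,0.06],"claw":1},{"rot":[0.003,0,-0.006],"slide":[0.042,0.24,0.06],"claw":1},{"rot":[0.003,0,-0.006],"slide":[0.042,0.24,0.06],"claw":1}]'
python3 - <<'E'
from h import *
D=R.from_matrix(np.c_[[1,0,0],[0,-1,0],[0,0,-1]])
print(go([554,-325,82],D))
i=get_image("top"); j=get_image("side")
c=lambda im,x,y,w,h,k:cv2.resize(im["color"][y:y+h,x:x+w,::-1],(w*k,h*k),interpolation=cv2.INTER_CUBIC)
cv2.imwrite("pics/n5.png",np.hstack([c(i,420,160,100,120,4),c(j,310,210,100,120,4)]))
E
```

```text
time: 13.65
ee_pos: [556.7, -315.6, 188.6]
tcp_rot: [-0.002, 1.0, 0.005, 0.0]
wrist_force: [0.0, -0.5, 1.2]
opening: 0.997
grip_force: 0.0
(array([-0.0048,  0.0164,  0.1776]), array([-0.0032, -0.0004,  0.0067]))
```

View pics/n5.png

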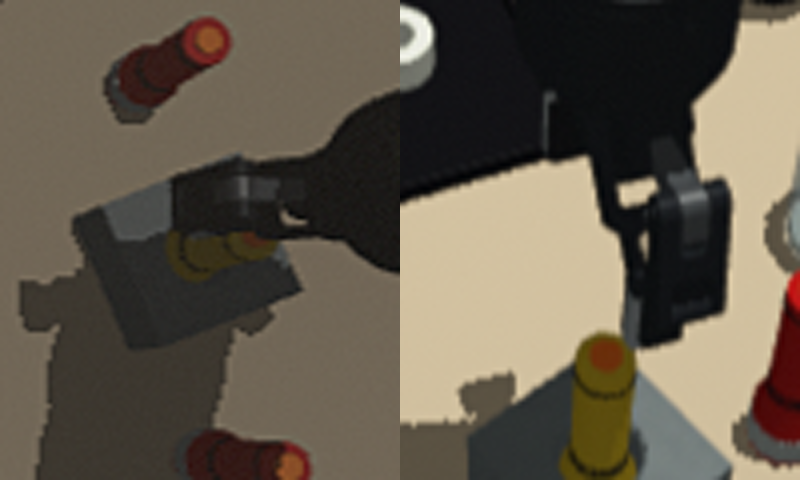

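Run:
```python
from h import *
i=get_image("top");j=get_image("side")
s=r.get_state();print(s["ee_pos"],s["tcp_rot"])
for z in(135,190,210,260):
  for y in(-358,-316,-273): print(z,y,((proj(i,[556.7,y,z])-[420,160])*4).round(),((proj(j,[556.7,y,z])-[310,210])*4).round())
print((proj(i,[554,-325,135])-[420,160])*4)
D=R.from_matrix(np.c_[[1,0,0],[0,-1,0],[0,0,-1]]);print(go([554,-325,82],D))
```

```text
[ 556.52356992 -316.36899887  188.52091851] [-2.24898188e-03  9.99985718e-01  4.84174305e-03  2.51176523e-04]
135 -358 [315. 228.] [234. 427.]
135 -316 [233. 226.] [199. 340.]
135 -273 [149. 225.] [167. 260.]
190 -358 [365. 216.] [242. 349.]
190 -316 [277. 214.] [205. 261.]
190 -273 [187. 213.] [170. 180.]
210 -358 [384. 211.] [245. 318.]
210 -316 [294. 210.] [207. 230.]
210 -273 [202. 208.] [172. 149.]
260 -358 [438. 198.] [254. 234.]
260 -316 [342. 196.] [213. 145.]
260 -273 [244. 195.] [175.  64.]
[251.02826124 231.9134994 ]
(array([-0.0044,  0.0151,  0.1775]), array([-0.0029, -0.0003,  0.0062]))
```

Run:
```python
from h import *
i=get_image("top");j=get_image("side")
for k in(i,j):
  K,M,t=cam(k);print("cam",(-M.T@t).round())
for x in (535,556,578):
  for y in(-373,-358,-273,-258): print(x,y,[((proj(j,[x,y,z])-[310,210])*4+[400,0]).round() for z in(190,203)],[((proj(i,[x,y,z])-[420,160])*4).round() for z in(190,203)])
```

```text
cam [462.  10. 984.]
cam [ 416. -652.  680.]
535 -373 [array([600., 397.]), array([602., 378.])] [array([398., 261.]), array([411., 259.])]
535 -358 [array([587., 363.]), array([588., 343.])] [array([367., 261.]), array([380., 258.])]
535 -273 [array([520., 192.]), array([521., 171.])] [array([189., 258.]), array([198., 256.])]
535 -258 [array([510., 165.]), array([510., 145.])] [array([157., 258.]), array([167., 255.])]
556 -373 [array([654., 383.]), array([657., 364.])] [array([396., 218.]), array([409., 214.])]
556 -358 [array([640., 350.]), array([642., 330.])] [array([365., 217.]), array([377., 214.])]
556 -273 [array([569., 181.]), array([569., 160.])] [array([187., 214.]), array([197., 211.])]
556 -258 [array([557., 154.]), array([558., 134.])] [array([156., 214.]), array([165., 211.])]
578 -373 [array([710., 369.]), array([713., 349.])] [array([394., 172.]), array([407., 168.])]
578 -358 [array([695., 336.]), array([698., 316.])] [array([363., 172.]), array([375., 168.])]
578 -273 [array([618., 169.]), array([620., 149.])] [array([186., 169.]), array([195., 165.])]
578 -258 [array([606., 143.]), array([608., 123.])] [array([154., 169.]), array([164., 165.])]
```

Run:
```python
from h import *
i=get_image("top");j=get_image("side")
print(plane(i,(328.7,230.7),30),plane(j,(308,218.7),30))
c=lambda im,x,y,w,h,k:cv2.resize(im["color"][y:y+h,x:x+w,::-1],(w*k,h*k),interpolation=cv2.INTER_CUBIC)
a=c(i,420,170,100,100,4);b=c(j,310,210,100,100,4)
for im,k,o in((a,i,(420,170)),(b,j,(310,210))):
  for y in(-359,-273):
    P=[tuple(int(v) for v in (proj(k,[556.5+dx,y,z])-o)*4) for dx,z in((-11,188),(11,188),(11,230),(-11,230))]
    cv2.polylines(im,[np.array(P)],True,(0,255,0) if y<-300 else (255,0,255),1)
im=np.hstack([a,b]); im=np.clip(im.astype(int)*2,0,255).astype(np.uint8)
cv2.imwrite("pics/n6.png",im); print(r.get_state()["time"])
```

```text
[530.90327061 -12.43528048  30.        ] [534.45027448 -10.63781893  30.        ]
14.05
```

View pics/n6.png

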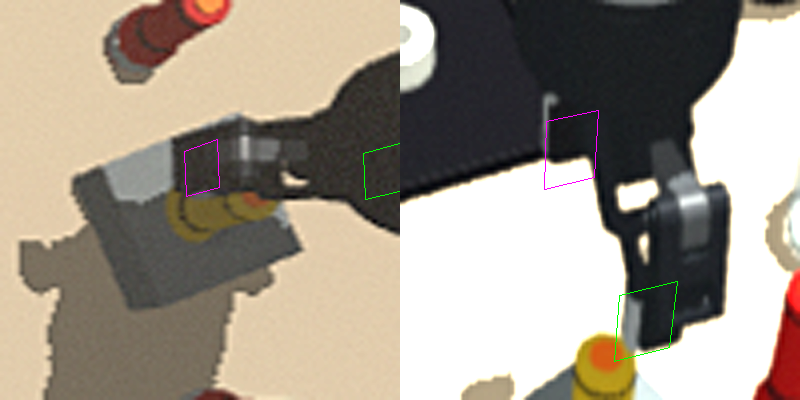

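The overlay matches the pads to within 2–3 mm (pad strip at (630,320), prediction (620–678,285–358)), and the ring check agrees at (531,-12). Going down over the torch.

```bash
python3 -m inch '[{"rot":[-0.003,0,0.006],"slide":[-0.004,0.015,0],"claw":1},{"rot":[-0.003,0,0.006],"slide":[-0.004,0.015,0.02],"claw":1},{"rot":[-0.003,0,0.006],"slide":[-0.004,0.015,0.05],"claw":1},{"rot":[-0.003,0,0.006],"slide":[-0.004,0.015,0.08],"claw":1},{"rot":[-0.003,0,0.006],"slide":[-0.004,0.015,0.11],"claw":1},{"rot":[-0.003,0,0.006],"slide":[-0.004,0.015,0.14],"claw":1},{"rot":[-0.003,0,0.006],"slide":[-0.004,0.015,0.17],"claw":1},{"rot":[-0.003,0,0.006],"slide":[-0.004,0.015,0.178],"claw":1}]'
python3 -m inch '[{"rot":[0,0,0],"slide":[0,0,0],"claw":0.8},{"rot":[0,0,0],"slide":[0,0,0],"claw":0.6},{"rot":[0,0,0],"slide":[0,0,0],"claw":0.45},{"rot":[0,0,0],"slide":[0,0,0],"claw":0.35},{"rot":[0,0,0],"slide":[0,0,0],"claw":0.25},{"rot":[0,0,0],"slide":[0,0,0],"claw":0.1},{"rot":[0,0,0],"slide":[0,0,0],"claw":0.1},{"rot":[0,0,0],"slide":[0,0,0],"claw":0.1}]' 60
```

```text
time: 15.05
ee_pos: [553.3, -325.0, 79.5]
tcp_rot: [-0.001, 1.0, -0.0, -0.001]
wrist_force: [-0.1, -0.3, 0.2]
opening: 0.997
grip_force: 0.0
time: 16.05
ee_pos: [554.3, -325.4, 81.7]
tcp_rot: [0.0, 1.0, -0.0, 0.0]
wrist_force: [-0.8, 1.1, 6.0]
opening: 0.281
grip_force: 58.7
```

```bash
python3 -m inch '[{"rot":[0,0,0],"slide":[0,0,-0.015],"claw":0.1},{"rot":[0,0,0],"slide":[0,0,-0.04],"claw":0.1},{"rot":[0,0,0],"slide":[0,0,-0.075],"claw":0.1},{"rot":[0,0,0],"slide":[0,0,-0.11],"claw":0.1},{"rot":[0,0,0],"slide":[0,0,-0.15],"claw":0.1},{"rot":[0,0,0],"slide":[0,0,-0.19],"claw":0.1},{"rot":[0,0,0],"slide":[0,0,-0.22],"claw":0.1},{"rot":[0,0,0],"slide":[0,0,-0.23],"claw":0.1}]'
python3 -m inch '[{"rot":[0.04,0,0],"slide":[0,-0.02,-0.01],"claw":0.1},{"rot":[0.1,0,0],"slide":[0,-0.05,-0.02],"claw":0.1},{"rot":[0.18,0,0],"slide":[0,-0.09,-0.03],"claw":0.1},{"rot":[0.26,0,0],"slide":[-0.005,-0.13,-0.04],"claw":0.1},{"rot":[0.34,0,0],"slide":[-0.01,-0.17,-0.04],"claw":0.1},{"rot":[0.42,0,0],"slide":[-0.02,-0.2,-0.04],"claw":0.1},{"rot":[0.48,0,0],"slide":[-0.03,-0.22,-0.04],"claw":0.1},{"rot":[0.5,0,0],"slide":[-0.039,-0.23,-0.04],"claw":0.1}]'
python3 - <<'E'
from h import *
s=2**-.5
T=R.from_matrix(np.c_[[1,0,0],[0,-s,-s],[0,s,-s]])
d=T.apply([0,0,1]);print(d,r.get_state()["joint_positions"].round(2),tcp()[1].as_matrix().round(2))
print(go(np.array([531,-11.5,4])-187*d,T))
E
```

```text
time: 17.05
ee_pos: [554.5, -325.5, 221.1]
tcp_rot: [0.001, 1.0, -0.0, 0.001]
wrist_force: [-0.6, -0.1, -1.1]
opening: 0.284
grip_force: 58.8
time: 18.05
ee_pos: [529.8, -188.1, 241.8]
tcp_rot: [-0.384, 0.923, -0.001, -0.001]
wrist_force: [-1.3, 0.4, -1.0]
opening: 0.282
grip_force: 58.9
[ 0.          0.70710678 -0.70710678] [ 1.    0.75 -0.65  1.43 -0.28  1.44 -1.07] [[ 1.   -0.   -0.  ]
 [-0.   -0.71  0.71]
 [-0.   -0.71 -0.71]]
(array([0.0022, 0.0725, 0.1766]), array([-0.0013,  0.0001, -0.0018]))
```

Tilt reached easily. Approach slowly.

```bash
python3 -m inch '[{"rot":[0,0,0],"slide":[0,0.015,0.02],"claw":0.1},{"rot":[0,0,0],"slide":[0,0.03,0.05],"claw":0.1},{"rot":[0,0,0],"slide":[0.001,0.045,0.08],"claw":0.1},{"rot":[0,0,0],"slide":[0.002,0.055,0.11],"claw":0.1},{"rot":[0,0,0],"slide":[0.002,0.065,0.14],"claw":0.1},{"rot":[0,0,0],"slide":[0.002,0.07,0.165],"claw":0.1},{"rot":[0,0,0],"slide":[0.002,0.0725,0.175],"claw":0.1},{"rot":[0,0,0],"slide":[0.002,0.0725,0.1766],"claw":0.1}]'
python3 -m inch '[{"rot":[0,0,0],"slide":[0,0,0],"claw":0.1},{"rot":[0,0,0],"slide":[0,0,0],"claw":0.1},{"rot":[0,0,0],"slide":[0,0,0],"claw":0.1},{"rot":[0,0,0],"slide":[0,0,0],"claw":0.1},{"rot":[0,0,0],"slide":[0,0,0],"claw":0.1},{"rot":[0,0,0],"slide":[0,0,0],"claw":0.1},{"rot":[0,0,0],"slide":[0,0,0],"claw":0.1},{"rot":[0,0,0],"slide":[0,0,0],"claw":0.1}]'
python3 - <<'E'
from h import *
i=get_image("top"); j=get_image("side")
c=lambda im,x,y,w,h,k:cv2.resize(im["color"][y:y+h,x:x+w,::-1],(w*k,h*k),interpolation=cv2.INTER_CUBIC)
cv2.imwrite("pics/n7.png",np.hstack([c(i,300,180,100,100,4),c(j,270,180,100,100,4)]))
p,q=tcp();print("lens est",p+67*q.apply([0,0,1]),q.as_matrix()[:,2])
L=p+67*q.apply([0,0,1])
print((proj(i,L)-[300,180])*4,(proj(j,L)-[270,180])*4)
E
```

```text
time: 19.05
ee_pos: [532.0, -143.0, 137.5]
tcp_rot: [-0.383, 0.924, 0.0, 0.0]
wrist_force: [0.6, -0.1, -1.4]
opening: 0.278
grip_force: 58.9
time: 20.05
ee_pos: [531.9, -143.2, 137.5]
tcp_rot: [-0.383, 0.924, -0.0, 0.0]
wrist_force: [0.1, 0.3, -1.2]
opening: 0.28
grip_force: 58.9
lens est [531.89717812 -95.81188602  90.14436545] [ 2.65913879e-04  7.07138008e-01 -7.07075503e-01]
[272.82988591 195.17959025] [178.11604022 183.9893296 ]
```

View pics/n7.png

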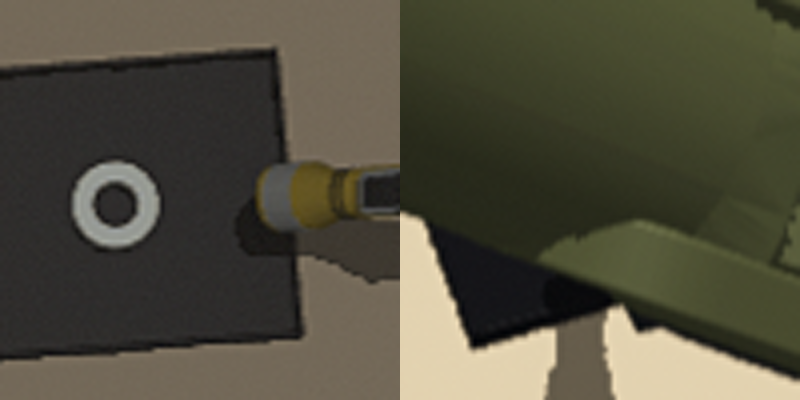

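Top view: the torch lens at crop (270,197) matches the estimate (273,195), aimed straight along y at the ring at (115,205). The shadow falls on the tray below and the torch touches nothing. The side view is blocked by the arm. Handing in.

```bash
python3 -c "
from plant import r
print(r.job_done())"
```

```text
the job is handed in; nothing more can be done
None
```

I handed the job in at about 20 s: the ring lies flat and free in the middle of the tray, and the torch is gripped in the air at about 45°, lens roughly 12 cm from the ring and aimed at it; the top camera confirmed this, the arm blocked the side camera, and no verdict was returned.

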